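# Close the nesting tea caddy

## Robot

A 6-joint arm with a two-finger parallel gripper is mounted at the origin on a cart in front of the work surface, level with it; the furniture and walls round the work are solid. World frame = base frame: x ahead of the robot, y to its left, z up, the work surface at z = 0. Lengths are in mm, angles in rad, forces in N, time in s.
With the tool pointing down it reaches from about 350 to 775 mm from the base axis. Payload 7.3 kg.
Tool frame: the origin (TCP) lies at the very end of the fingers, on their centre line; the grasp point (between the pads) lies 19 mm behind it; x points along the fingers, z is the direction in which the jaws open and shut, and the axes are right-handed (so a half turn about x gives the same grasp; the last joint's range is limited). The gripper opens to 92 mm and grips with 3 to 60 N. Pads are 19 mm wide; open, the fingers measure 130 mm over their backs; the gripper's body (75 mm by 190 mm) begins 47 mm behind the grasp point.
Start: joints at [-1.4, 0.342, 1.524, -0, 1.275, -0.146], TCP at [163.575, -498.89, 194.641] pointing down, gripper open.
Joint ranges: [-2.53, 2.53], [-0.77, 2.02], [0.04, 2.7], [-1, 4.14], [0.28, 2.66], [-3.11, 3.11]. Speed limits (rad/s): [2.57, 2.57, 3.14, 3.14, 3.14, 3.14].

## Interface

Orientations are given as [roll, pitch, yaw] about the fixed x, y, z axes, in that order (R = Rz(yaw) Ry(pitch) Rx(roll)).
In Python, from plant import * gives the robot as it stands.
- The arm moves only by the tool carry_out, never from a script. Its argument "rows" is a list of rows, each a list of 4 numbers: the shift along the world's x, y, z in mm, then the turn about the world's z in degrees. In form: [[x, y, z, twist], ...]. A call has 1 to 20 rows; each row is the pose to reach, as a shift and turn from the pose measured when the call began; what a row does not reach only later rows make up. A row lasts 1/12 s, in which the tool goes at most 41.7 mm and 7.16 degrees, less where a joint would pass 70% of its speed; a pose out of reach is approached as far as the arm can. A call with a gripper value outside its range is refused whole. "hand" is the finger opening in mm, from 0 to 91.8, set as the call begins (left out, the last holds). The fingers move at their own pace and stop on an object; the grip force is fixed at half the most. Time passes only in rows, so rows that repeat a pose let the fingers close. It gives the time, the measured TCP pose, the force and the opening at its end, in the units of the state.
- get_obs(): the state, without advancing time (a new reading comes with each control period).
- capture(name): name is "scene" or "top" or "wrist"; returns the picture (384x512x3 uint8, red, green, blue); there is no depth.
- camera_info(name): a dict with "camera_matrix" (3x3 intrinsics, pixels), "pose" (4x4, takes a point from camera to world coordinates); the wrist camera has in their place "mount" (4x4, takes a point from camera to tool coordinates, whose origin is the TCP and whose axes are the tool frame's). Camera axes: x right, y down, z forward; pixel columns grow to the right and rows downward; lengths in mm; the calibration is good to about 2 mm. A picture is of the moment at which its call begins: read the wrist's pose just before it. camera_info takes no time and is no camera call.
- close_job(): hands the job in, once; it reports no verdict.
The state is a dict: "time": time; "joint_positions": joint angles; "dq": joint speeds; "tau": joint torques, N m; "tool_pos": TCP position; "tcp_rot": TCP orientation; "contact_force": force on the tool from outside, world axes, zero at the start; "moment": the same for the moment, N m; "grip_width": finger opening in mm.
Only numpy, scipy, OpenCV 4.12 (cv2) and the standard library are available. Lean on these libraries where they do the work, as an engineer would, in place of code of your own. Each camera call takes 0.05 s, during which the arm holds its last target. There are 200 camera calls.

## Task

Put the nesting tea caddy together: slide the small metal canister down into the bore of the white base shell and fit its knobbed lid, which was left lying on the low food tin. Then lower the tall white hood over it, its handle about crosswise to the two metal ribs on the base, until it sits on the base's shoulder, and turn it clockwise (seen from above) as far as it goes, so that the ribs of hood and base line up and it is locked. Leave the closed caddy standing upright on the worktop and do not shift or knock over the other things.

Things in the scene. Friction and masses are not known exactly. Their poses are not given: they have to be found in the camera images.
- caddy_base: Open white base shell of the caddy, loose, about 0.55 kg: outer diameter 92, white body 45 high (the shoulder), on it a metal neck of outer diameter 68 up to height 64. Origin at the centre of its underside, z up. Bore 60 in diameter, floor at height 6. Two vertical metal ribs outside mark +x and -x. It keeps still while the hood is turned without pressing, and turns along once the stop is met.
- base_mouth (a point): Centre of the bore's chamfered mouth, at the top of the neck, 64 above the base's underside; axes as the base. Two metal bayonet lugs stand out from the neck at +x and -x, each 50 degrees wide, out to radius 39.5, at heights 57 to 62 above the underside, with a stop under the clockwise end of each.
- hood_mid (a point): Tall white hood, open below, standing mouth down, about 0.22 kg: outer diameter 92, inner 85, 94 high without handle. Point on its axis, 47 above its rim; z up, x along its bar handle. Inside at +x and -x two lugs 40 degrees wide reach in to radius 36, 5 to 10 above the rim; metal ribs outside near the rim mark +x and -x. On the base's shoulder this point is 92 above the base's underside.
- hood_handle (a point): Centre of the hood's wooden bar handle, 118 above its rim: bar 66 long along the hood's x, 13 wide, 14 high, 17 free below it. The hood passes the base's lugs only with its x axis 45 to 135 degrees anticlockwise from above of the base's (half turns are alike); turned clockwise its lugs run freely under the base's, 2 to spare, until the stops, x axes then in line.
- canister_mid (a point): Small plain metal canister, open above, about 0.16 kg: diameter 56, height 95, bore 50 in diameter with a chamfered mouth. This point is on its axis half-way up (47.5 above its underside), z up. Standing in the base, its underside is 6 above the base's underside and its upper 37 stand free above the neck.
- lid_mid (a point): Metal plug lid of the small canister, right way up on the low tin; 0.06 kg, 38 high: plug 44 in diameter and 10 deep, flange 56 in diameter and 5 thick, then a round wooden knob 19 in diameter, 23 high. Point on its axis, 19 above the plug's underside, z up. Fitted, the flange rests on the canister's rim and this point is 56.5 above the canister's middle.
- low_tin: Low round food tin, 87 in diameter, 40 high, on which the lid lies; origin at the centre of its underside. It stands in front of the microwave, a box 357 high from y = -0.14 to the right, whose upright front face is at x = 0.50, some 55 behind the tin's axis: keep the gripper in front of it.
- glass: Bystander: small clear glass, 48 in diameter, 62 high; origin at the centre of its underside.
- shaker: Bystander: square glass shaker with a screw cap, 52 x 52 x 88 high; origin at the centre of its underside.
- food_tin: Bystander: food tin, 76 in diameter, 58 high; origin at the centre of its underside.
- spice_jar: Bystander: spice jar, 42 in diameter, 96 high; origin at the centre of its underside.
- pill_bottle: Bystander: small round bottle with a wide cap, 48 in diameter, 84 high; origin at the centre of its underside.
- jar: Bystander: round jar, 70 in diameter, 101 high; origin at the centre of its underside.
- mug: Bystander: mug, 91 x 120 with its handle, 95 high; origin at the centre of its underside.

How it is judged:
By the outcome, as a careful person would: the job done as asked, in the order asked, and still so for the second after the job is handed in, with the robot touching nothing.
It also fails if it takes over 72 s, if anything falls off the work surface, if the arm or the gripper's body presses on something with over 40 N, if the wrist force passes 120 N, or if a joint passes its speed limit or range.

## Working session

There is one attempt and no reset: what is moved stays moved. The work goes in short steps, Python scripts to look and compute and a tool call to move; the robot and the scene stay as the last step left them, time stands still between calls to the robot, and variables do not carry over. Pictures are saved under pics/ and viewed, about 8 in all and at most 12, crops included, and the job is handed in when it is done.

Besides the shell and the picture viewer there is one more tool, called after "Request:" as name(argument=value, ...), one argument or row to a line, values as JSON. carry_out: Moves the arm, as the interface text tells. Its arguments: {"type":"object","properties":{"rows":{"type":"array"},"hand":{"type":"number"}},"required":["rows"]}

```bash
mkdir -p pics; ls
cat > h.py <<'E'
from plant import *
import numpy as np, cv2
def save(im,n): cv2.imwrite('pics/'+n,im[:,:,::-1])
def cam(name,obs=None):
    c=camera_info(name);K=np.array(c['camera_matrix'])
    if 'pose' in c: return K,np.array(c['pose'])
    from scipy.spatial.transform import Rotation as R
    T=np.eye(4);T[:3,:3]=R.from_euler('xyz',obs['tcp_rot']).as_matrix();T[:3,3]=obs['tool_pos']
    return K,T@np.array(c['mount'])
def ray(KT,uv):
    K,T=KT;d=T[:3,:3]@np.linalg.solve(K,[uv[0],uv[1],1]);return T[:3,3],d/np.linalg.norm(d)
def onz(KT,uv,z):
    o,d=ray(KT,uv);return o+d*(z-o[2])/d[2]
def meet(r1,r2):
    (a,u),(b,v)=r1,r2;s=np.linalg.lstsq(np.c_[u,-v],b-a,rcond=None)[0]
    p,q=a+u*s[0],b+v*s[1];return (p+q)/2,np.linalg.norm(p-q)
def proj(KT,p):
    K,T=KT;c=T[:3,:3].T@(np.array(p)-T[:3,3]);c=K@c;return c[:2]/c[2]
E
python3 - <<'E'
from h import *
o=get_obs();print(o)
for n in('scene','top','wrist'):
    im=capture(n);save(im,n+'0.png');print(n,cam(n,o))
a=cv2.imread('pics/scene0.png');b=cv2.imread('pics/top0.png')
E
```

```text
pics
{'time': 0.0, 'joint_positions': array([-1.39994686e+00,  3.42728833e-01,  1.52505924e+00, -2.82008290e-06,
        1.27539649e+00, -1.46012031e-01]), 'dq': array([ 3.25034595e-04, -1.00862646e-03, -2.74249330e-04, -4.65663483e-04,
       -2.46577554e-05, -1.67057556e-04]), 'tau': array([-5.58552238e-04, -4.31242812e+01, -2.44221586e+01,  7.18661374e-02,
        5.59503108e-02, -1.02998317e-04]), 'tool_pos': array([ 163.51477527, -498.38432708,  193.9271024 ]), 'tcp_rot': array([2.99727457, 1.56920441, 1.74334057]), 'contact_force': array([-0.38663543,  0.37788805, -0.11759289]), 'moment': array([-0.03855937,  0.02465533,  0.02027756]), 'grip_width': 91.78247217459784}
scene (array([[480.90629619,   0.        , 256.43116353],
       [  0.        , 480.90629619, 184.64005328],
       [  0.        ,   0.        ,   1.        ]]), array([[-6.31567073e-01, -4.09864931e-01,  6.58128993e-01,
        -3.39806082e+02],
       [-7.75222885e-01,  3.20307827e-01, -5.44456036e-01,
         5.71294674e+02],
       [ 1.23495679e-02, -8.54057161e-01, -5.20032551e-01,
         7.93826569e+02],

[... 392 characters left out ...]
       -1.20546267e+02],
       [ 2.06032912e-02, -9.24811372e-02, -9.95501252e-01,
         1.00031102e+03],
       [ 0.00000000e+00,  0.00000000e+00,  0.00000000e+00,
         1.00000000e+00]]))
wrist (array([[280.47640713,   0.        , 251.06089783],
       [  0.        , 280.47640713, 189.22822028],
       [  0.        ,   0.        ,   1.        ]]), array([[ 3.09594927e-01, -9.21353732e-01, -2.35070801e-01,
         2.26593405e+02],
       [-9.50867397e-01, -3.00368226e-01, -7.50341431e-02,
        -4.78706384e+02],
       [-1.47481182e-03,  2.46751351e-01, -9.69077704e-01,
         3.84559478e+02],
       [ 0.00000000e+00,  0.00000000e+00,  0.00000000e+00,
         1.00000000e+00]]))
```

View pics/top0.png

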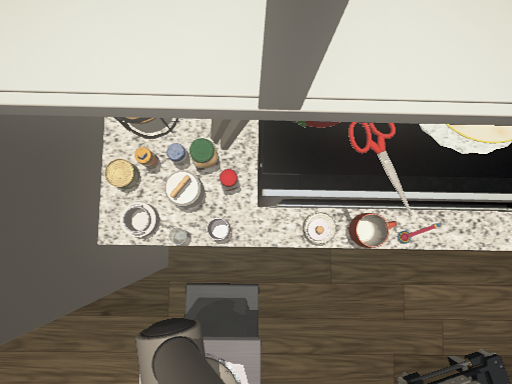

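View pics/scene0.png

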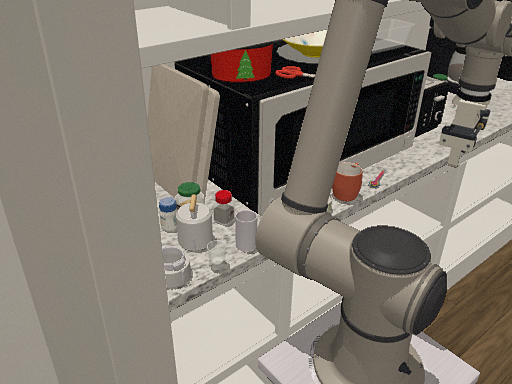

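Top view: base at px (140,220), hood (183,189), canister (219,230), lid on the low tin (320,229), glass (179,237), food tin (121,173), mug (370,230). The scene view confirms that layout. Next I get coarse positions.

Run:
```python
from h import *
T=cam('top');S=cam('scene')
for n,uv,z in[('base',(140,219),64),('hood',(183.5,189),94),('hoodhandle',(181,185),125),('can',(219,230),95),('lidknob',(320,229.5),73),('glass',(179,236),62),('shaker/red',(229,178),88),('ftin',(121,173),58),('orange',(145,156),84),('blue',(176,152),96),('green',(203,152),101),('mug',(369,230),95),('edgeL',(100,245),0),('edge',(300,248),0)]:
    p=onz(T,uv,z);print(n,p.round(),np.hypot(p[0],p[1]).round(),'scene',proj(S,p).round())
for a,b in[((181,186),(193,206)),((219,230),(246,216)),((140,219),(174,262))]: print(meet(ray(T,a),ray(S,b)))
t=cv2.imread('pics/top0.png')[100:255,90:400];cv2.imwrite('pics/tc.png',cv2.resize(t,None,fx=2.5,fy=2.5,interpolation=cv2.INTER_CUBIC))
```

```text
base [465. 155.  64.] 490.0 scene [174. 252.]
hood [541.  41.  94.] 543.0 scene [196. 211.]
hoodhandle [547.  42. 125.] 549.0 scene [194. 200.]
can [440. -50.  95.] 443.0 scene [249. 216.]
lidknob [ 446. -306.   73.] 541.0 scene [318. 189.]
glass [423.  55.  62.] 427.0 scene [219. 245.]
shaker/red [572. -71.  88.] 576.0 scene [225. 193.]
ftin [584. 212.  58.] 621.0 scene [129. 239.]
orange [625. 144.  84.] 641.0 scene [145. 213.]
blue [634.  63.  96.] 638.0 scene [170. 197.]
green [635.  -5. 101.] 635.0 scene [192. 187.]
mug [ 446. -425.   95.] 616.0 scene [347. 170.]
edgeL [394. 279.   0.] 483.0 scene [144. 314.]
edge [ 394. -266.    0.] 475.0 scene [319. 223.]
(array([547.32156624,  45.86573745, 107.13281623]), np.float64(0.820817068724816))
(array([442.40407823, -47.35620152,  93.3219386 ]), np.float64(6.608058992185241))
(array([463.92425332, 160.67623989,  38.95263121]), np.float64(4.709347360434627))
```

View pics/tc.png

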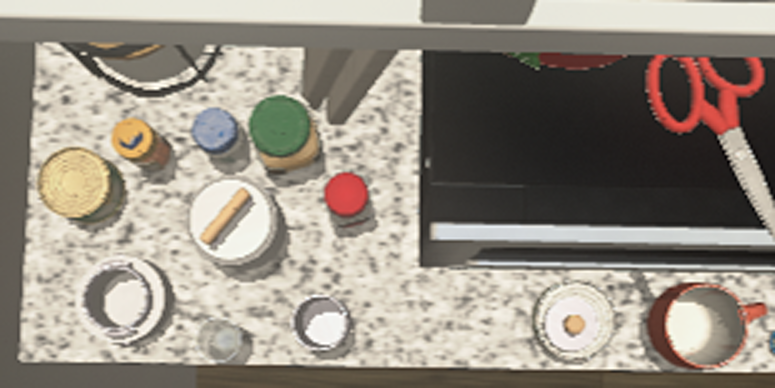

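```bash
cat >> h.py <<'E'
from scipy.spatial.transform import Rotation as Rot
def st():
    o=get_obs();M=Rot.from_euler('xyz',o['tcp_rot']).as_matrix();z=M[:,2]
    print('t %.2f'%o['time'],'tcp',o['tool_pos'].round(1),'jaw deg %.1f'%np.degrees(np.arctan2(z[1],z[0])),'x',M[:,0].round(3),'F',o['contact_force'].round(1),'w %.1f'%o['grip_width'],'q',o['joint_positions'].round(2)); return o
E
python3 -c "
from h import *;st();print(np.array(camera_info('wrist')['mount']).round(3))"
```

```text
t 0.15 tcp [ 163.5 -498.5  194.1] jaw deg -71.8 x [-0.     0.001 -1.   ] F [-0.7 -0.1 -0.5] w 92.4 q [-1.4   0.34  1.52 -0.    1.28 -0.15]
[[-0.00000e+00 -2.47000e-01  9.69000e-01 -1.90619e+02]
 [-2.00000e-03 -9.69000e-01 -2.47000e-01  6.61130e+01]
 [ 1.00000e+00 -2.00000e-03 -0.00000e+00  6.56000e-01]
 [ 0.00000e+00  0.00000e+00  0.00000e+00  1.00000e+00]]
```

Request:
carry_out(
  rows=[
    [20,40,5,0],
    [45,75,10,0],
    [70,110,10,0],
    [90,150,10,0],
    [110,190,10,0],
    [130,225,10,0],
    [150,260,10,0],
    [170,295,10,0],
    [190,330,10,-3],
    [205,365,10,-7],
    [215,400,10,-11],
    [230,430,10,-15],
    [250,448,10,-18],
    [265,450,10,-18],
    [270,450,10,-18],
    [270,450,10,-18],
    [270,450,10,-18],
  ],
)

```text
time: 1.57
tool_pos: [432.8, -48.9, 203.7]
tcp_rot: [-2.346, 1.569, 2.369]
contact_force: [0.0, -1.1, -0.9]
grip_width: 91.9
```

Run:
```python
from h import *
o=st();im=capture('wrist');save(im,'w1.png')
W=cam('wrist',o);print(W[1].round(2))
print(proj(W,(440,-50,95)))
```

```text
t 1.57 tcp [432.8 -48.9 203.7] jaw deg -89.9 x [-0.001  0.001 -1.   ] F [ 0.  -1.1 -0.9] w 91.9 q [-0.29  0.17  1.73  0.    1.24  1.28]
[[ 0.0000e+00 -9.7000e-01 -2.5000e-01  4.9937e+02]
 [-1.0000e+00 -0.0000e+00  0.0000e+00 -4.9600e+01]
 [-0.0000e+00  2.5000e-01 -9.7000e-01  3.9425e+02]
 [ 0.0000e+00  0.0000e+00  0.0000e+00  1.0000e+00]]
[251.71086891 173.8005921 ]
```

View pics/w1.png

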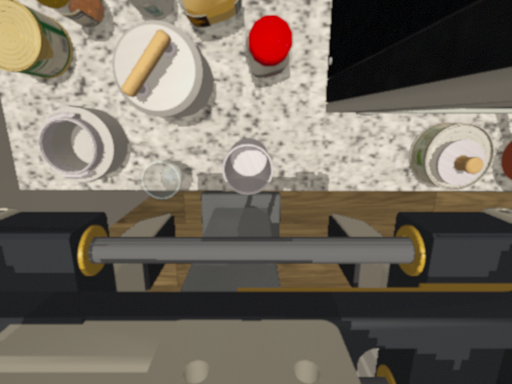

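Wrist view 1: canister rim about (248,164), base neck about (73,145), hood top (157,66), handle from (129,90) to (163,36), lid knob (467,165). I'll fit these outlines by code.

Run:
```python
import cv2,numpy as np
im=cv2.imread('pics/w1.png')
a=cv2.resize(im[130:205,20:130],None,fx=5,fy=5,interpolation=cv2.INTER_CUBIC)
b=cv2.resize(im[130:205,205:290],None,fx=5,fy=5,interpolation=cv2.INTER_CUBIC)
c=cv2.resize(im[15:120,105:210],None,fx=5,fy=5,interpolation=cv2.INTER_CUBIC)
o=np.zeros((375,800,3),np.uint8);o[:,:550]=a;o[:,550:]=b[:,:250] if 0 else cv2.resize(b,(250,221))[:221].repeat(1,0) if 0 else 0
o=np.zeros((600,980,3),np.uint8);o[:375,:550]=a;o[:375,555:980]=b;o=o[:375]
cv2.imwrite('pics/z1.png',cv2.resize(o,(784,300)))
```

```text
(no output)
```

View pics/z1.png

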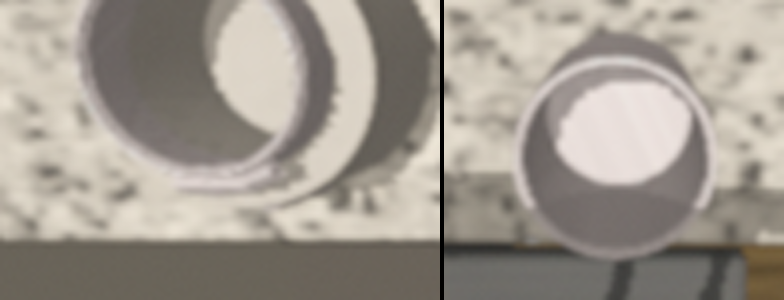

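Run:
```python
from h import *
o=st();W=cam('wrist',o);T=cam('top')
p=onz(W,(248,169.2),95);print('can',p)
print('tri top/wrist',meet(ray(W,(248,169.2)),ray(T,(219,229.5))))
print('base',onz(W,(73,143),64), 'lid',onz(W,(467,165),73))
print('tri base',meet(ray(W,(73,143)),ray(T,(139,220))))
print('tri knob',meet(ray(W,(472,165)),ray(T,(320,229.5))))
```

```text
t 1.62 tcp [432.6 -49.1 203.8] jaw deg -89.9 x [-0.001  0.001 -1.   ] F [-0.5 -0.5 -0.4] w 91.7 q [-0.29  0.17  1.73  0.    1.24  1.28]
can [444.84784212 -46.12372059  95.        ]
tri top/wrist (array([440.964125  , -46.97467314,  71.13908219]), np.float64(2.443897659638493))
base [470.24804936 158.46676699  64.        ] lid [ 445.76358302 -299.06423927   73.        ]
tri base (array([466.08142795, 160.65777371,  58.27338597]), np.float64(7.8022513007692185))
tri knob (array([ 445.48854349, -306.5357938 ,   70.89384914]), np.float64(0.15777356725154998))
```

Request:
carry_out(
  rows=[
    [6,2,-35,0],
    [11,2,-75,0],
    [11,2,-110,0],
    [11,2,-138,0],
    [11,2,-138,0],
    [11,2,-138,0],
  ],
)

```text
time: 2.12
tool_pos: [442.4, -47.6, 65.6]
tcp_rot: [-2.043, 1.566, 2.67]
contact_force: [-0.4, 1.3, -0.3]
grip_width: 91.6
```

Request:
carry_out(
  rows=[
    [0,0,0,0],
    [0,0,0,0],
    [0,0,0,0],
    [0,0,0,0],
    [0,0,0,0],
    [0,0,0,0],
  ],
  hand=45,
)

```text
time: 2.62
tool_pos: [442.6, -47.6, 66.1]
tcp_rot: [-2.096, 1.567, 2.617]
contact_force: [0.7, -0.1, 0.5]
grip_width: 56.3
```

Request:
carry_out(
  rows=[
    [0,0,40,0],
    [0,5,80,0],
    [-10,30,115,0],
    [-20,65,130,0],
    [-30,100,130,0],
    [-40,135,130,0],
    [-45,170,130,0],
    [-50,195,130,0],
    [-50,202,130,0],
    [-50,203,130,0],
    [-50,203,130,0],
    [-50,203,130,0],
  ],
)

```text
time: 3.62
tool_pos: [392.9, 154.5, 196.0]
tcp_rot: [-1.942, 1.567, 2.77]
contact_force: [-0.3, 0.1, 0.1]
grip_width: 45.2
```

Run:
```python
from h import *
o=st();im=capture('wrist');save(im,'w2.png')
W=cam('wrist',o);print(proj(W,(468,158,64)))
c=cv2.resize(im,None,fx=1.5,fy=1.5,interpolation=cv2.INTER_CUBIC);save(c,'w2b.png')
```

```text
t 3.62 tcp [392.9 154.5 196. ] jaw deg -90.0 x [-0.003  0.001 -1.   ] F [-0.3  0.1  0.1] w 45.2 q [0.19 0.15 1.78 0.   1.21 1.76]
[247.42017638 109.1641351 ]
```

View pics/w2b.png

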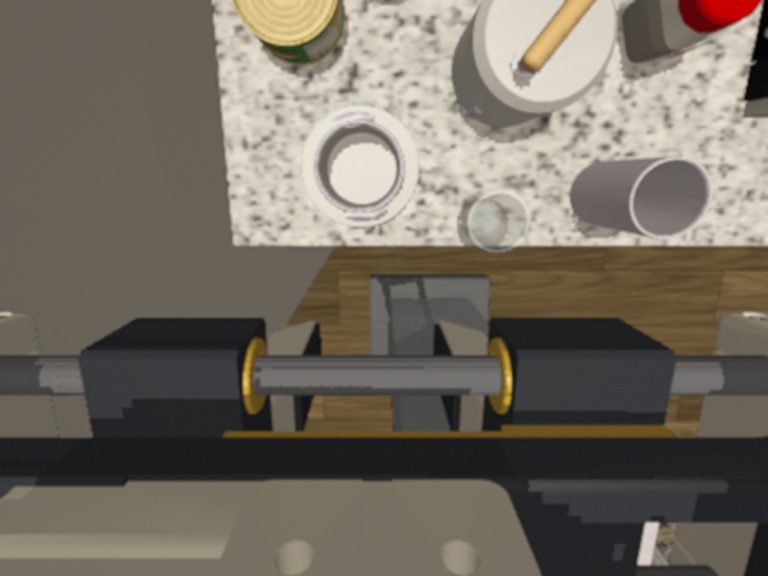

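Wrist view 2: the hand is empty. The canister slipped out and still stands at about (447,131). The base neck is at (243,110) with its lugs up and down in the picture. I closed for too short a time, so I'll measure again and regrasp.

Run:
```python
from h import *
o=st();im=capture('top');save(im,'top1.png');W=cam('wrist',o);T=cam('top')
print('can',onz(W,(447.3,131.3),95),'base',onz(W,(242.7,110.5),64))
a=cv2.imread('pics/w2.png')[55:165,190:300];a=cv2.resize(a,(500,500),interpolation=cv2.INTER_CUBIC)
b=cv2.imread('pics/top1.png')[205:255,160:250];b=cv2.resize(b,(270,150),interpolation=cv2.INTER_CUBIC)
c=np.zeros((500,775,3),np.uint8);c[:,:500]=a;c[:150,505:]=b;cv2.imwrite('pics/z2.png',c)
```

```text
t 3.67 tcp [393.  154.3 196. ] jaw deg -90.0 x [-0.003  0.001 -1.   ] F [ 0.2  0.2 -0.4] w 45.1 q [0.19 0.15 1.78 0.   1.21 1.76]
can [445.00229502 -45.92291479  95.        ] base [466.6491097  163.06584851  64.        ]
```

View pics/z2.png

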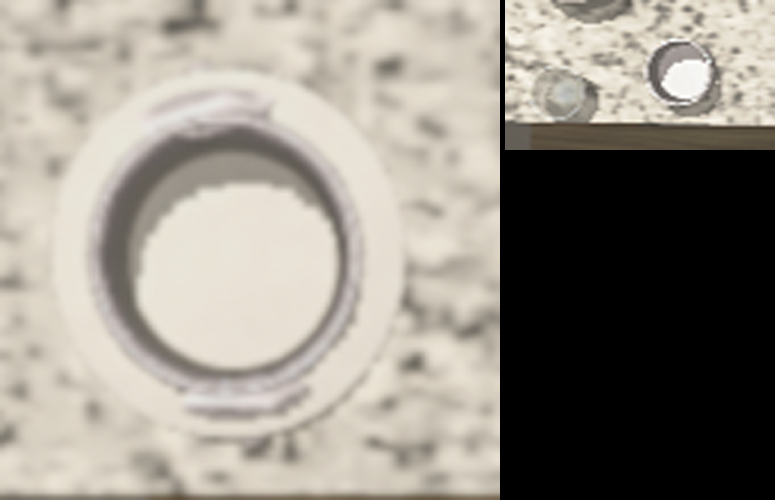

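Request:
carry_out(
  rows=[
    [10,-40,0,0],
    [20,-80,0,0],
    [30,-120,0,0],
    [40,-160,0,0],
    [50,-190,0,0],
    [52,-200,0,0],
    [52,-200,-10,0],
    [52,-200,-45,0],
    [52,-200,-85,0],
    [52,-200,-120,0],
    [52,-200,-132,0],
    [52,-200,-132,0],
    [52,-200,-132,0],
  ],
  hand=91,
)

```text
time: 4.8
tool_pos: [444.7, -46.0, 63.9]
tcp_rot: [-1.959, 1.566, 2.751]
contact_force: [0.8, 0.3, -0.5]
grip_width: 90.9
```

Request:
carry_out(
  rows=[
    [0,0,0,0],
    [0,0,0,0],
    [0,0,0,0],
    [0,0,0,0],
    [0,0,0,0],
    [0,0,0,0],
    [0,0,0,0],
    [0,0,0,0],
    [0,0,0,0],
    [0,0,0,0],
    [0,0,0,0],
    [0,0,0,0],
    [0,0,0,0],
    [0,0,0,0],
  ],
  hand=30,
)

```text
time: 5.97
tool_pos: [444.6, -46.0, 63.9]
tcp_rot: [-1.963, 1.566, 2.747]
contact_force: [0.0, -0.3, 0.9]
grip_width: 29.5
```

Request:
carry_out(
  rows=[
    [0,0,10,0],
    [0,0,20,0],
    [0,0,20,0],
    [0,0,20,0],
  ],
)

```text
time: 6.3
tool_pos: [445.0, -46.1, 84.1]
tcp_rot: [-1.992, 1.567, 2.719]
contact_force: [0.9, -0.1, -0.2]
grip_width: 30.1
```

Run:
```python
from h import *
o=st();im=capture('wrist');s=capture('scene');save(im,'w3.png');save(s,'s3.png')
W=cam('wrist',o);S=cam('scene')
print('tcp in wrist',proj(W,o['tool_pos']),'scene',proj(S,o['tool_pos']))
c=np.zeros((384,800,3),np.uint8);c[:,:512]=im;c[:288,512:]=cv2.resize(s[150:294,140:284],(288,288),interpolation=cv2.INTER_CUBIC);save(c,'z3.png')
```

```text
t 6.30 tcp [445.  -46.1  84.1] jaw deg -90.1 x [-0.003  0.002 -1.   ] F [ 0.9 -0.1 -0.2] w 30.1 q [-0.28  0.34  1.88  0.    0.93  1.3 ]
tcp in wrist [250.39579202 213.20275833] scene [246.26270439 218.78527761]
```

View pics/z3.png

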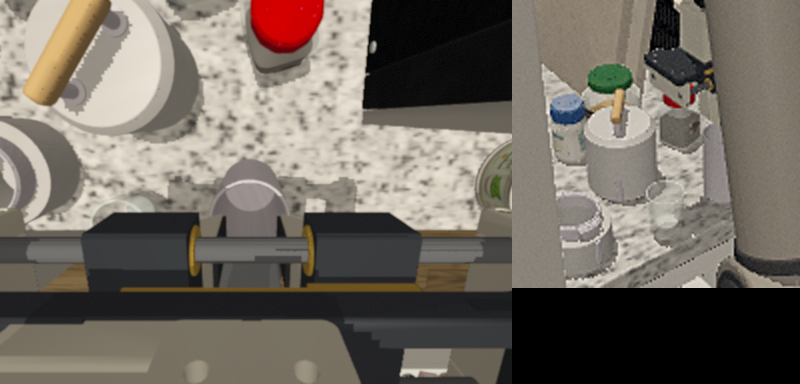

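Run:
```python
from h import *
o=get_obs();c=camera_info('wrist');K=np.array(c['camera_matrix']);M=np.array(c['mount'])
def wc(p,R=o['tcp_rot']):
    T=np.eye(4);T[:3,:3]=np.array([[0,0,1],[0,1,0],[-1,0,0]])
    z=np.array([0,-1,0.]);x=np.array([0,0,-1.]);T[:3,:3]=np.c_[x,np.cross(z,x),z];T[:3,3]=p;return K,T@M
W1=wc((432.6,-49,203.8));W2=wc((393,154.4,196));W3=wc((445,-46.1,84.1));T=cam('top');S=cam('scene')
print('can',meet(ray(W1,(248,169.2)),ray(W2,(447.3,131.3))))
print('base',meet(ray(W1,(72,143)),ray(W2,(239.7,110.9))))
print('w3 predicted rim z95/z72',[proj(W3,(445+dx,-46+dy,z)).round() for z in(95,72) for dx,dy in((28,0),(0,28),(0,-28),(-28,0))], proj(W3,(473,-46,0)))
# lug/known: red cap top w1,w2
# automated: canister rim colour contour in w1
im=cv2.imread('pics/w3.png');cv2.imwrite('pics/z4.png',cv2.resize(im[140:300,170:330],(640,640),interpolation=cv2.INTER_CUBIC))
```

```text
can (array([445.27789089, -46.16301949,  95.23871071]), np.float64(0.5061175357643823))
base (array([468.36364311, 167.08436904,  51.28038826]), np.float64(2.7871833387623797))
w3 predicted rim z95/z72 [array([250., 178.]), array([209., 219.]), array([291., 218.]), array([250., 256.]), array([250., 172.]), array([213., 208.]), array([287., 208.]), array([250., 242.])] [250.40212814 157.98272623]
```

View pics/z4.png

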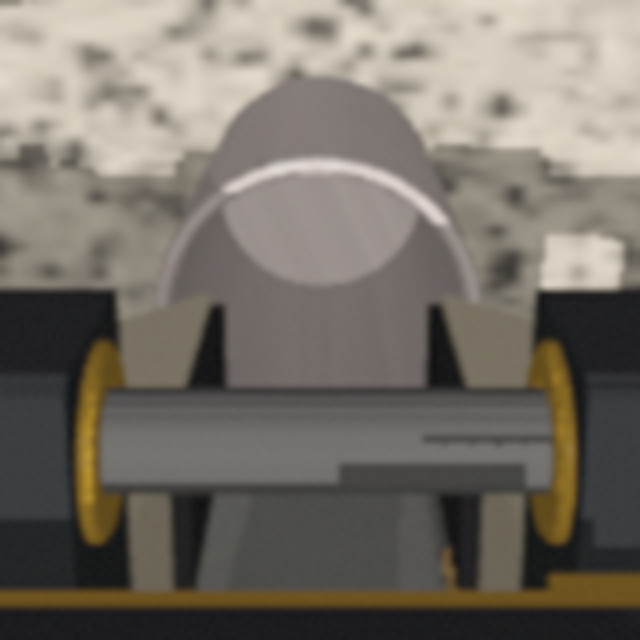

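Run:
```python
from h import *
o=st();W=cam('wrist',o)
for z in(84,95,103,115,130):
  print(z,[proj(W,(445+dx,-46+dy,z)).round(1) for dx in(0,9.5) for dy in(15,-15,28,-28)])
print(o['moment'],o['tau'])
```

```text
t 6.40 tcp [444.3 -45.9  83.4] jaw deg -90.1 x [-0.005  0.002 -1.   ] F [-0.3  0.4 -0.1] w 30.1 q [-0.28  0.34  1.88  0.    0.93  1.3 ]
84 [array([229.6, 212.7]), array([271.5, 212.5]), array([211.4, 212.7]), array([289.8, 212.5]), array([229.2, 199.9]), array([271.7, 199.8]), array([210.8, 200. ]), array([290.2, 199.7])]
95 [array([228.3, 218.1]), array([272.7, 217.9]), array([209.1, 218.1]), array([291.9, 217.9]), array([228. , 204.7]), array([272.9, 204.5]), array([208.5, 204.7]), array([292.4, 204.5])]
103 [array([227.3, 222.4]), array([273.6, 222.3]), array([207.3, 222.5]), array([293.6, 222.2]), array([227. , 208.5]), array([273.8, 208.3]), array([206.7, 208.6]), array([294.1, 208.3])]
115 [array([225.7, 229.6]), array([275.1, 229.5]), array([204.3, 229.7]), array([296.5, 229.4]), array([225.3, 214.9]), array([275.3, 214.7]), array([203.6, 214.9]), array([297.1, 214.6])]
130 [array([223.3, 240.2]), array([277.2, 240. ]), array([199.9, 240.3]), array([300.7, 240. ]), array([222.8, 224.2]), array([277.6, 224. ]), array([199. , 224.3]), array([301.4, 223.9])]
[ 0.00644351  0.05119307 -0.02703011] [ 3.22125270e-03 -3.80682921e+01 -1.94734669e+01  4.82407829e-02
 -5.78892021e-02 -7.58427177e-05]
```

Request:
carry_out(
  rows=[
    [0,0,0,0],
    [0,0,0,0],
    [0,0,0,0],
    [0,0,0,0],
  ],
  hand=0,
)

```text
time: 6.73
tool_pos: [444.2, -45.9, 83.2]
tcp_rot: [-1.935, 1.565, 2.776]
contact_force: [0.2, -0.0, -0.6]
grip_width: 8.1
```

Request:
carry_out(
  rows=[
    [0,0,5,0],
    [0,0,5,0],
    [0,0,5,0],
    [0,0,5,0],
    [0,0,5,0],
    [0,0,5,0],
    [0,0,5,0],
    [0,0,5,0],
    [0,0,5,0],
    [0,0,5,0],
    [0,0,5,0],
    [0,0,5,0],
    [0,0,5,0],
    [0,0,5,0],
    [0,0,5,0],
    [0,0,5,0],
  ],
  hand=91,
)

```text
time: 8.07
tool_pos: [444.2, -45.8, 88.2]
tcp_rot: [-1.931, 1.565, 2.779]
contact_force: [0.3, -0.3, -0.4]
grip_width: 91.1
```

Request:
carry_out(
  rows=[
    [0,0,-10,0],
    [0,0,-20,0],
    [0,0,-30,0],
    [0,0,-36,0],
    [0,0,-42,0],
    [0,0,-46,0],
    [0,0,-48,0],
    [0,0,-48,0],
  ],
)

```text
time: 8.73
tool_pos: [444.1, -45.8, 40.0]
tcp_rot: [-1.93, 1.564, 2.781]
contact_force: [-0.5, 0.3, 0.3]
grip_width: 91.0
```

Request:
carry_out(
  rows=[
    [0,0,0,0],
    [0,0,0,0],
    [0,0,0,0],
    [0,0,0,0],
    [0,0,0,0],
    [0,0,0,0],
    [0,0,0,0],
    [0,0,0,0],
    [0,0,0,0],
    [0,0,0,0],
    [0,0,0,0],
    [0,0,0,0],
    [0,0,0,0],
  ],
  hand=35,
)

```text
time: 9.82
tool_pos: [444.2, -45.7, 40.1]
tcp_rot: [-1.96, 1.565, 2.75]
contact_force: [-1.4, 1.7, 3.3]
grip_width: 54.9
```

Gripped now (54.9 mm). The finger tips stand about 31 mm short of the reported TCP, as the picture showed. Lifting and hovering beside the base.

Request:
carry_out(
  rows=[
    [0,0,15,0],
    [0,0,45,0],
    [0,5,80,0],
    [-10,30,110,0],
    [-20,65,120,0],
    [-30,100,120,0],
    [-40,135,120,0],
    [-45,170,120,0],
    [-50,200,120,0],
    [-50,209,120,0],
    [-50,209,120,0],
    [-50,209,120,0],
    [-50,209,120,0],
  ],
)

```text
time: 10.9
tool_pos: [394.3, 162.2, 159.8]
tcp_rot: [-1.809, 1.564, 2.9]
contact_force: [0.5, -0.0, -2.5]
grip_width: 54.4
```

Run:
```python
from h import *
o=st();im=capture('wrist');save(im,'w4.png')
c=cv2.resize(im[40:310,120:380],(780,600)[:1]*0 or (578,600),interpolation=cv2.INTER_CUBIC);save(c,'z5.png')
W=cam('wrist',o);print(proj(W,(467,166,64)))
```

```text
t 10.90 tcp [394.3 162.2 159.8] jaw deg -90.2 x [-0.006  0.002 -1.   ] F [ 0.5 -0.  -2.5] w 54.4 q [0.21 0.2  1.83 0.   1.12 1.78]
[246.47954117 110.42437489]
```

View pics/z5.png

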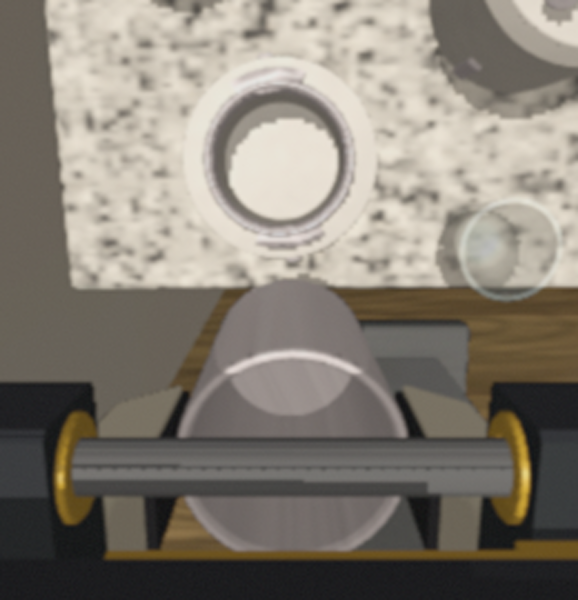

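Picture: the canister is held upright with its rim centred at px (252,243), and the base neck is centred at (245.5,112).

Run:
```python
from h import *
o=st();W=cam('wrist',o)
b=onz(W,(245.5,112),64);c=onz(W,(251.9,243.4),215);b2=onz(W,(120+280/2.222,40+156/2.222),45);print(b,b2,c,c-o['tool_pos'],'go',b-c)
```

```text
t 10.95 tcp [394.4 162.1 159.8] jaw deg -90.2 x [-0.006  0.002 -1.   ] F [ 0.3  0.4 -2.2] w 54.3 q [0.21 0.2  1.83 0.   1.12 1.78]
[465.59092233 166.81671957  64.        ] [467.64335472 166.65243951  45.        ] [397.22818922 161.05229217 215.        ] [ 2.8534152  -1.01772353 55.17864553] go [  68.36273311    5.7644274  -151.        ]
```

Request:
carry_out(
  rows=[
    [35,3,0,0],
    [65,5,-5,0],
    [69,5,-25,0],
    [69,5,-45,0],
    [69,5,-50,0],
    [69,5,-55,0],
    [69,5,-60,0],
    [69,5,-65,0],
    [69,5,-70,0],
  ],
)

```text
time: 11.7
tool_pos: [463.8, 167.0, 90.3]
tcp_rot: [-1.979, 1.566, 2.73]
contact_force: [0.1, -0.3, -1.7]
grip_width: 54.8
```

Request:
carry_out(
  rows=[
    [0,0,-8,0],
    [0,0,-16,0],
    [0,0,-24,0],
    [0,0,-32,0],
    [0,0,-38,0],
    [0,0,-41,0],
    [0,0,-43,0],
    [0,0,-43,0],
  ],
)

```text
time: 12.37
tool_pos: [463.6, 167.0, 46.9]
tcp_rot: [-1.909, 1.565, 2.8]
contact_force: [0.3, -0.5, -2.8]
grip_width: 54.5
```

Request:
carry_out(
  rows=[
    [0,0,-1,0],
    [0,0,-1,0],
    [0,0,-1,0],
    [0,0,-1,0],
    [0,0,-1,0],
    [0,0,-1,0],
  ],
  hand=85,
)

```text
time: 12.87
tool_pos: [463.8, 167.0, 46.1]
tcp_rot: [-1.95, 1.565, 2.759]
contact_force: [-1.2, -0.1, 1.0]
grip_width: 84.2
```

Request:
carry_out(
  rows=[
    [0,0,20,0],
    [0,0,55,0],
    [0,0,95,0],
    [-10,-20,120,0],
    [-25,-55,130,0],
    [-40,-90,130,0],
    [-60,-130,130,0],
    [-80,-165,130,0],
    [-90,-200,130,0],
    [-100,-235,130,0],
    [-100,-270,130,0],
    [-100,-305,130,0],
    [-100,-340,130,0],
    [-100,-375,130,0],
    [-100,-410,130,0],
    [-100,-440,130,0],
    [-100,-462,130,0],
    [-100,-470,130,0],
    [-100,-473,130,0],
    [-100,-473,130,0],
  ],
)

```text
time: 14.53
tool_pos: [363.6, -305.7, 175.9]
tcp_rot: [-2.037, 1.565, 2.671]
contact_force: [-0.3, -0.8, -0.1]
grip_width: 85.1
```

```bash
cat >> h.py <<'E'
def wood(im,box,amin=40):
    x0,y0,x1,y1=box;h=cv2.cvtColor(im,cv2.COLOR_RGB2HSV)
    m=cv2.inRange(h,(8,70,90),(24,200,255));mm=np.zeros_like(m);mm[y0:y1,x0:x1]=m[y0:y1,x0:x1]
    mm=cv2.morphologyEx(mm,cv2.MORPH_OPEN,np.ones((3,3),np.uint8))
    n,l,s,c=cv2.connectedComponentsWithStats(mm)
    for i in range(1,n):
        if s[i,4]>amin: print('comp',s[i],c[i].round(1))
    return l
E
python3 - <<'E'
from h import *
o=st();im=capture('wrist');save(im,'w5.png');W=cam('wrist',o)
print(proj(W,(446,-306,75)))
wood(im,(100,0,400,200))
u,v=proj(W,(446,-306,75)).astype(int)
g=im[max(v-50,0):v+50,u-60:u+60]
print([tuple(im[v,x]) for x in range(u-50,u+51,10)])
E
```

```text
t 14.53 tcp [ 363.6 -305.7  175.9] jaw deg -90.2 x [-0.005  0.003 -1.   ] F [-0.3 -0.8 -0.1] w 85.1 q [-0.86  0.27  1.68 -0.    1.19  0.72]
[250.61440643 100.41993511]
comp [361  46  39  17 167] [378.7  52.9]
comp [343  67  15  28 109] [349.1  79.4]
comp [240  90  19  20 302] [249.4  99.6]
comp [342  99   5  14  44] [344.  105.3]
comp [  100   138   300    62 13033] [270.3 170.7]
[(np.uint8(227), np.uint8(219), np.uint8(204)), (np.uint8(196), np.uint8(188), np.uint8(175)), (np.uint8(170), np.uint8(159), np.uint8(144)), (np.uint8(236), np.uint8(235), np.uint8(231)), (np.uint8(206), np.uint8(180), np.uint8(148)), (np.uint8(227), np.uint8(190), np.uint8(125)), (np.uint8(223), np.uint8(216), np.uint8(211)), (np.uint8(236), np.uint8(228), np.uint8(224)), (np.uint8(233), np.uint8(227), np.uint8(211)), (np.uint8(227), np.uint8(219), np.uint8(202)), (np.uint8(181), np.uint8(174), np.uint8(161))]
```

Request:
carry_out(
  rows=[
    [0,0,0,7],
    [0,0,0,14],
    [0,0,0,21],
    [0,0,0,28],
    [0,0,0,35],
    [0,0,0,42],
    [0,0,0,49],
    [0,0,0,56],
    [0,0,0,63],
    [0,0,0,70],
    [0,0,0,77],
    [0,0,0,84],
    [0,0,0,91],
    [0,0,0,98],
    [0,0,0,105],
    [0,0,0,112],
    [0,0,0,119],
    [0,0,0,126],
    [0,0,0,133],
    [0,0,0,140],
  ],
  hand=45,
)

```text
time: 16.25
tool_pos: [363.9, -303.3, 176.2]
tcp_rot: [-2.022, 1.565, -1.145]
contact_force: [0.8, 0.0, 0.6]
grip_width: 45.2
```

Request:
carry_out(
  rows=[
    [0,0,0,7],
    [0,0,0,14],
    [0,0,0,21],
    [0,0,0,28],
    [5,0,0,35],
    [20,0,0,40],
    [45,0,0,40],
    [70,0,0,40],
    [80,0,0,40],
    [80,0,0,40],
    [80,0,0,40],
    [80,0,0,40],
  ],
)

```text
time: 17.25
tool_pos: [442.9, -302.6, 176.2]
tcp_rot: [-2.024, 1.566, -0.448]
contact_force: [0.7, -0.1, -0.4]
grip_width: 44.9
```

Run:
```python
from h import *
K=camera_info('wrist')
o=dict(tool_pos=np.array([363.6,-305.7,175.9]),tcp_rot=np.array([-2.037, 1.565, 2.671]));W0=cam('wrist',o)
o=st();im=capture('wrist');save(im,'w6.png');W=cam('wrist',o)
print(proj(W,(446,-306,75)))
wood(im,(100,0,400,300))
print(onz(W0,(249.4,99.6),76))
```

```text
t 17.25 tcp [ 442.9 -302.6  176.2] jaw deg 90.3 x [ 0.004 -0.002 -1.   ] F [ 0.7 -0.1 -0.4] w 44.9 q [-0.74  0.38  1.53  0.    1.23 -2.32]
[248.78913125 183.84731878]
comp [  100     0   300   128 29906] [226.4  69.1]
comp [100 147  38   7 130] [118.8 149.6]
comp [242 173  17  21 281] [249.9 183.2]
comp [159 192   6  15  55] [161.9 199.1]
comp [162 226  16  50 439] [167.8 250.3]
comp [325 226  16  50 437] [334.3 250.5]
comp [ 150  284  250    7 1041] [297.  288.1]
[ 446.24724583 -303.56052665   76.        ]
```

Run:
```python
from h import *
W0=cam('wrist',dict(tool_pos=np.array([363.6,-305.7,175.9]),tcp_rot=np.array([-2.037, 1.565, 2.671])))
o=st();W=cam('wrist',o)
print(meet(ray(W0,(249.4,99.6)),ray(W,(249.9,183.2))),onz(W,(249.9,183.2),76),onz(W0,(249.4,99.6),76))
```

```text
t 17.30 tcp [ 442.9 -302.9  176.3] jaw deg 90.3 x [ 0.005 -0.002 -1.   ] F [0.2 0.1 0.3] w 44.9 q [-0.74  0.38  1.53  0.    1.23 -2.32]
(array([ 446.50791683, -304.32470077,   70.09397051]), np.float64(1.628550340449303)) [ 445.04536816 -305.10048634   76.        ] [ 446.24680206 -303.56039602   76.        ]
```

Request:
carry_out(
  rows=[
    [3,-2,-30,0],
    [3,-2,-65,0],
    [3,-2,-100,0],
    [3,-2,-125,0],
    [3,-2,-138,0],
    [3,-2,-145,0],
    [3,-2,-146,0],
    [3,-2,-146,0],
  ],
)

```text
time: 17.97
tool_pos: [445.7, -305.3, 30.9]
tcp_rot: [-2.067, 1.565, -0.493]
contact_force: [-0.0, -0.2, 0.4]
grip_width: 44.8
```

Request:
carry_out(
  rows=[
    [0,0,0,0],
    [0,0,0,0],
    [0,0,0,0],
    [0,0,0,0],
    [0,0,0,0],
    [0,0,0,0],
    [0,0,0,0],
    [0,0,0,0],
    [0,0,0,0],
    [0,0,0,0],
    [0,0,0,0],
  ],
  hand=5,
)

```text
time: 18.88
tool_pos: [446.0, -305.4, 31.4]
tcp_rot: [-2.086, 1.564, -0.511]
contact_force: [-1.3, 1.6, 6.3]
grip_width: 18.0
```

Request:
carry_out(
  rows=[
    [0,0,8,0],
    [0,0,30,0],
    [0,0,65,0],
    [-10,0,100,0],
    [-30,10,125,0],
    [-50,40,135,0],
    [-65,75,135,0],
    [-70,112,135,0],
    [-70,150,135,0],
    [-70,190,135,0],
    [-70,230,135,0],
    [-60,270,135,0],
    [-45,308,135,0],
    [-30,345,135,0],
    [-10,380,135,0],
    [10,412,135,0],
    [30,442,135,0],
    [50,465,135,0],
    [56,472,130,0],
    [56,472,125,0],
  ],
)

```text
time: 20.55
tool_pos: [502.9, 168.3, 156.1]
tcp_rot: [-2.008, 1.564, -0.431]
contact_force: [-0.8, -1.2, -1.4]
grip_width: 17.6
```

Request:
carry_out(
  rows=[
    [0,0,0,0],
    [0,0,0,0],
  ],
)

```text
time: 20.72
tool_pos: [501.9, 167.5, 155.5]
tcp_rot: [-2.262, 1.565, -0.685]
contact_force: [-0.1, -0.3, -0.6]
grip_width: 18.0
```

Run:
```python
from h import *
o=st();im=capture('wrist');save(im,'w7.png');W=cam('wrist',o)
print('pred rim',proj(W,(466,166.5,101)),'lid knobtop',proj(W,o['tool_pos']+[0,0,46]))
wood(im,(100,0,400,300))
save(cv2.resize(im[60:340,100:400],(642,600),interpolation=cv2.INTER_CUBIC),'z7.png')
```

```text
t 20.72 tcp [501.9 167.5 155.5] jaw deg 90.3 x [ 0.004 -0.003 -1.   ] F [-0.1 -0.3 -0.6] w 18.0 q [ 0.18  0.38  1.58 -0.    1.18 -1.4 ]
pred rim [251.22874967 152.83196089] lid knobtop [252.13062172 239.77669322]
comp [  100     0   226    83 10516] [195.7  44. ]
comp [235 213  33  24 643] [251.2 226. ]
comp [211 226   9  50 291] [214.1 249.9]
comp [283 226  10  49 292] [288.1 249.7]
comp [ 100  262  298   29 1584] [252.8 286. ]
comp [233 271  14  11 113] [239.  275.8]
```

View pics/z7.png

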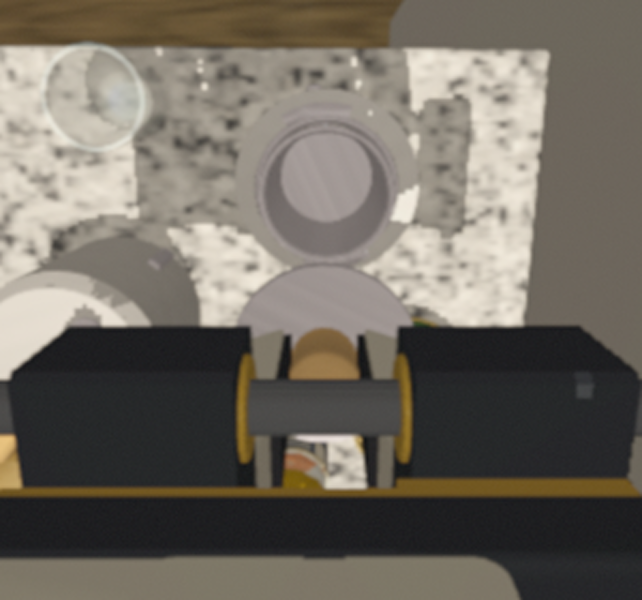

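Picture: lid held level with its flange centred at u≈252 and its near edge at v≈183. The canister stands in the base with its rim centred at (253.3,150.7).

Run:
```python
from h import *
o=st();W=cam('wrist',o)
r=onz(W,(253.3,150.7),101);f=onz(W,(252.3,183.4),176.5);f[0]+=28
print('rim',r,'lid',f,'go',r-f,'tcp->',r-o['tool_pos'])
```

```text
t 20.77 tcp [502.2 167.3 156. ] jaw deg 90.3 x [ 0.005 -0.003 -1.   ] F [-0.4 -0.1 -1. ] w 18.1 q [ 0.18  0.38  1.58 -0.    1.18 -1.4 ]
rim [464.51424863 168.15035514 101.        ] lid [503.86956913 167.26683576 176.5       ] go [-39.35532049   0.88351938 -75.5       ] tcp-> [-37.6425501    0.87235781 -54.99022123]
```

Request:
carry_out(
  rows=[
    [-20,0,0,0],
    [-36,0,-10,0],
    [-38,0,-30,0],
    [-38,0,-50,0],
    [-38,0,-58,0],
    [-38,0,-61,0],
    [-38,0,-64,0],
    [-38,0,-67,0],
    [-38,0,-70,0],
    [-38,0,-72,0],
    [-38,0,-73,0],
  ],
)

```text
time: 21.68
tool_pos: [464.3, 167.3, 83.0]
tcp_rot: [-2.108, 1.564, -0.531]
contact_force: [0.1, 0.3, -0.8]
grip_width: 17.7
```

Request:
carry_out(
  rows=[
    [0,0,-1,0],
    [0,0,-2,0],
    [0,0,-2,0],
  ],
)

```text
time: 21.93
tool_pos: [465.1, 167.5, 82.4]
tcp_rot: [-1.936, 1.563, -0.359]
contact_force: [-1.8, -1.3, 8.8]
grip_width: 18.3
```

Request:
carry_out(
  rows=[
    [0,0,0,0],
    [0,0,0,0],
    [0,0,0,0],
    [0,0,0,0],
    [0,0,0,0],
    [0,0,0,0],
  ],
  hand=45,
)

```text
time: 22.43
tool_pos: [465.0, 167.5, 82.3]
tcp_rot: [-1.951, 1.563, -0.374]
contact_force: [0.1, -0.1, -0.1]
grip_width: 44.5
```

Request:
carry_out(
  rows=[
    [0,0,20,0],
    [0,0,55,0],
    [0,0,95,0],
    [15,0,115,0],
    [30,0,115,0],
    [35,0,115,0],
    [35,0,115,0],
    [35,0,115,0],
  ],
)

```text
time: 23.1
tool_pos: [498.9, 167.2, 195.8]
tcp_rot: [-2.276, 1.565, -0.7]
contact_force: [0.2, 0.0, -0.5]
grip_width: 44.7
```

Run:
```python
from h import *
import json
o=st();im=capture('wrist');save(im,'w8.png');json.dump([list(o['tool_pos']),list(o['tcp_rot'])],open('w8.json','w'))
W=cam('wrist',o);print(proj(W,(466,167,45)),proj(W,(541,41,94)))
wood(im,(0,0,511,225))
```

```text
t 23.10 tcp [498.9 167.2 195.8] jaw deg 90.3 x [ 0.004 -0.003 -1.   ] F [ 0.2  0.  -0.5] w 44.7 q [ 0.18  0.34  1.52 -0.    1.28 -1.39]
[252.03172814 145.37008091] [137.88237403 217.59166857]
comp [    0     0   327    89 19593] [132.1  44.7]
comp [131  83  17   4  54] [138.9  84.6]
comp [242 143  21  22 360] [251.9 153.8]
comp [142 205  14   8  93] [148.8 208.9]
comp [265 214  29  11 189] [281. 220.]
```

Request:
carry_out(
  rows=[
    [5,-20,0,-7],
    [15,-50,0,-14],
    [25,-80,0,-21],
    [35,-110,0,-28],
    [40,-125,0,-35],
    [40,-126,0,-42],
    [40,-126,0,-43],
    [40,-126,0,-43],
    [40,-126,0,-43],
  ],
)

```text
time: 23.9
tool_pos: [538.0, 41.9, 195.6]
tcp_rot: [-2.475, 1.566, -1.645]
contact_force: [-0.2, 0.2, 0.6]
grip_width: 45.3
```

Run:
```python
from h import *
import json
o=st();im=capture('wrist');save(im,'w9.png');json.dump([list(o['tool_pos']),list(o['tcp_rot'])],open('w9.json','w'))
W=cam('wrist',o);print(proj(W,(466,167,45)),proj(W,(541,41,94)),proj(W,(541,41,125)))
wood(im,(0,0,511,300))
```

```text
t 23.90 tcp [538.   41.9 195.6] jaw deg 47.6 x [-0.    -0.005 -1.   ] F [-0.2  0.2  0.6] w 45.3 q [-0.06  0.37  1.48 -0.01  1.29 -0.89]
[291.01626739  50.38135865] [253.09428485 183.34006081] [253.18527051 190.73332424]
comp [ 184    0   60   43 1304] [214.3  15.4]
comp [291  16  26  30 575] [303.3  30.4]
comp [    0    25   163   212 19411] [ 57.5 122.8]
comp [ 357   66   75   70 3869] [395.9 100.5]
comp [342 154  27  24 265] [353.7 166.1]
comp [253 156  17  67 831] [261.  188.5]
comp [445 216  35  22 578] [463.4 227.5]
comp [257 225  32  13 286] [275.  232.3]
comp [162 226  17  50 430] [167.8 250.4]
comp [324 226  17  50 428] [334.3 250.4]
comp [ 209  263  261   30 1584] [377.4 285.1]
comp [150 287  57   4 186] [178.9 288.8]
```

Run:
```python
import cv2,numpy as np
a=cv2.imread('pics/w8.png')[88:198,197:307];b=cv2.imread('pics/w9.png')[110:260,190:330]
c=np.zeros((495,800,3),np.uint8);c[:,:495]=cv2.resize(a,(495,495),interpolation=cv2.INTER_CUBIC);c[:321,500:]=cv2.resize(b,(300,321),interpolation=cv2.INTER_CUBIC)
cv2.imwrite('pics/z9.png',c)
```

```text
(no output)
```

View pics/z9.png

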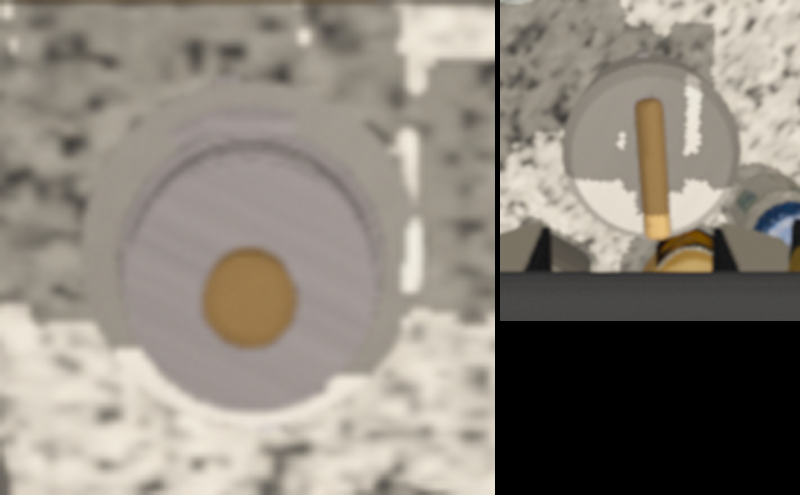

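Picture: the lid's flange is concentric on the canister, and the base shoulder is centred at w8 px (252.1,144), its near lug about 5–7° off x. Hood top disc in w9 is about (261,179), handle from (259.5,156) to (262.3,222).

Run:
```python
from h import *
import json
f=lambda n:cam('wrist',dict(zip(('tool_pos','tcp_rot'),map(np.array,json.load(open(n))))))
A=f('w8.json');B=f('w9.json')
print('base',onz(A,(252.1,144),45))
lug=onz(A,(197+235/4.5,88+118/4.5),62);print('lug',lug)
print('knob',onz(A,(251.9,153.8),125))
h=onz(B,(260.9,179),94);a=onz(B,(259.5,156),125);b=onz(B,(262.3,222),125)
print('hood',h,'handle',(a+b)/2,np.degrees(np.arctan2(*(a-b)[1::-1])),np.linalg.norm(a-b))
o=st()
```

```text
base [464.72678771 167.42126763  45.        ]
lug [430.17182353 164.0595736   62.        ]
knob [466.27232662 167.24856947 125.        ]
hood [543.11346183  50.33327633  94.        ] handle [545.5011411   46.99118586 125.        ] 140.2939721333495 65.60444698537634
t 23.95 tcp [538.1  42.  195.7] jaw deg 47.5 x [-0.    -0.005 -1.   ] F [ 0.4 -0.2  0.2] w 45.4 q [-0.06  0.37  1.48 -0.01  1.29 -0.89]
```

Request:
carry_out(
  rows=[
    [4,3,-20,3],
    [7,5,-55,3],
    [7,5,-90,3],
    [7,5,-112,3],
    [7,5,-121,3],
    [7,5,-123,3],
    [7,5,-123,3],
    [7,5,-123,3],
  ],
)

```text
time: 24.62
tool_pos: [546.3, 47.2, 74.3]
tcp_rot: [-1.93, 1.565, -1.047]
contact_force: [0.6, -0.1, -0.1]
grip_width: 44.9
```

Request:
carry_out(
  rows=[
    [0,0,0,0],
    [0,0,0,0],
    [0,0,0,0],
    [0,0,0,0],
    [0,0,0,0],
    [0,0,0,0],
    [0,0,0,0],
    [0,0,0,0],
    [0,0,0,0],
    [0,0,0,0],
    [0,0,0,0],
  ],
  hand=3,
)

```text
time: 25.53
tool_pos: [546.4, 47.2, 74.5]
tcp_rot: [-1.879, 1.564, -0.996]
contact_force: [-0.1, 0.3, 3.5]
grip_width: 12.6
```

```bash
python3 -c "
from h import *;o=st();print(o['moment'])"
```

```text
t 25.53 tcp [546.4  47.2  74.5] jaw deg 50.6 x [ 0.003 -0.005 -1.   ] F [-0.1  0.3  3.5] w 12.6 q [-0.05  0.51  1.63 -0.01  1.01 -0.93]
[-0.02079941 -0.09390553 -0.10470045]
```

Request:
carry_out(
  rows=[
    [0,0,10,0],
    [0,0,40,0],
    [0,0,78,0],
    [0,0,116,0],
    [0,0,145,0],
    [-5,8,150,-6],
    [-20,30,150,-12],
    [-40,60,150,-18],
    [-60,90,150,-24],
    [-75,110,150,-30],
    [-80,118,150,-36],
    [-81,119,150,-42],
    [-81,119,150,-44],
    [-81,119,150,-44],
    [-81,119,150,-44],
  ],
)

```text
time: 26.78
tool_pos: [465.1, 166.2, 224.5]
tcp_rot: [-1.956, 1.564, -1.84]
contact_force: [-0.3, 0.4, -2.3]
grip_width: 13.1
```

Run:
```python
from h import *
o=st();im=capture('wrist');save(im,'w10.png');W=cam('wrist',o)
# hood disc (z rim+94) extent vs. columns: print handle comps and white extents per row
wood(im,(100,100,400,235))
g=cv2.cvtColor(im,cv2.COLOR_RGB2GRAY)
print(o['moment'].round(2))
for v in(190,205,215): print(v,[int(x) for x in g[v,110:400:6]])
z=o['tool_pos'][2]-74.5
print([proj(W,o['tool_pos']*[1,1,0]+[dx,dy,z+94]).round(1) for dx,dy in((46,0),(-46,0),(0,46),(0,-46))])
```

```text
t 26.78 tcp [465.1 166.2 224.5] jaw deg 6.7 x [-0.002 -0.006 -1.   ] F [-0.3  0.4 -2.3] w 13.1 q [ 0.19  0.26  1.55 -0.01  1.33  0.08]
comp [ 100  100  110   90 2987] [169.9 124.7]
comp [ 322  110   60   60 2836] [351.3 139.3]
comp [ 239  181   24   54 1247] [250.7 207.9]
comp [354 181  19  21 163] [362.5 190.8]
comp [110 193  76  42 645] [155.2 208.6]
comp [221 226   7   9  54] [224.3 230.4]
comp [275 226   7   9  55] [277.9 230.4]
[-0.02 -0.11 -0.02]
190 [79, 79, 83, 80, 80, 81, 82, 81, 82, 109, 111, 111, 64, 104, 139, 154, 154, 153, 152, 153, 154, 154, 117, 135, 135, 123, 151, 150, 150, 151, 150, 149, 149, 135, 184, 221, 162, 192, 135, 121, 112, 120, 116, 83, 91, 156, 172, 159, 212]
205 [72, 81, 81, 79, 80, 81, 92, 78, 87, 85, 94, 89, 85, 136, 153, 152, 152, 153, 153, 153, 152, 150, 111, 129, 135, 124, 150, 150, 149, 148, 200, 223, 222, 224, 188, 147, 225, 228, 188, 225, 185, 186, 81, 167, 153, 194, 166, 171, 170]
215 [71, 82, 80, 80, 89, 30, 28, 29, 31, 30, 28, 28, 30, 28, 30, 30, 29, 29, 31, 58, 132, 120, 109, 128, 135, 124, 122, 131, 62, 29, 29, 29, 30, 30, 29, 29, 31, 27, 29, 30, 30, 30, 29, 105, 169, 162, 151, 170, 187]
[array([320.8, 229.6]), array([180. , 214.2]), array([259.5, 151.4]), array([243.3, 284. ])]
```

Run:
```python
from h import *
o=st();W=cam('wrist',o);im=cv2.imread('pics/w10.png',0);t=o['tool_pos']
print('handle end',onz(W,(250.5,181),275)-t)
for u in(225,235,265,275):
    print(u,[int(x) for x in im[135:182:2,u]])
for v in(140,146,150,154,158,162): print(v,(onz(W,(250,v),244)-t).round(1))
```

```text
t 26.83 tcp [465.2 166.1 224.5] jaw deg 6.7 x [-0.002 -0.006 -1.   ] F [ 0.1 -1.  -2. ] w 12.8 q [ 0.19  0.26  1.55 -0.01  1.33  0.08]
handle end [-4.016497   34.14787037 50.52489936]
225 [209, 150, 143, 145, 153, 152, 136, 115, 115, 114, 130, 140, 140, 140, 141, 150, 205, 193, 153, 153, 153, 152, 152, 152]
235 [123, 151, 154, 150, 121, 115, 115, 115, 120, 140, 141, 142, 142, 143, 153, 198, 202, 202, 202, 210, 171, 153, 153, 154]
265 [220, 234, 234, 207, 122, 121, 121, 120, 151, 190, 190, 190, 190, 192, 219, 231, 231, 231, 214, 150, 150, 150, 150, 149]
275 [222, 224, 220, 223, 232, 207, 126, 122, 121, 131, 184, 189, 190, 190, 190, 203, 227, 229, 228, 170, 150, 150, 150, 151]
140 [-6.5 52.1 19.5]
146 [-6.1 48.6 19.5]
150 [-5.8 46.2 19.5]
154 [-5.6 43.8 19.5]
158 [-5.3 41.3 19.5]
162 [-5.  38.9 19.5]
```

Request:
carry_out(
  rows=[
    [0,0,-10,0],
    [0,0,-25,0],
    [0,0,-40,0],
    [0,0,-55,0],
    [0,0,-70,0],
    [0,0,-80,0],
    [0,0,-84,0],
    [0,0,-84,0],
  ],
)

```text
time: 27.5
tool_pos: [464.4, 165.7, 139.1]
tcp_rot: [-2.265, 1.563, -2.148]
contact_force: [0.5, 0.4, -1.9]
grip_width: 12.7
```

Request:
carry_out(
  rows=[
    [0,0,-3,0],
    [0,0,-6,0],
    [0,0,-9,0],
    [0,0,-12,0],
    [0,0,-12,0],
  ],
)

```text
time: 27.92
tool_pos: [464.2, 165.6, 126.7]
tcp_rot: [-2.32, 1.562, -2.203]
contact_force: [0.6, 0.8, -2.1]
grip_width: 13.2
```

Request:
carry_out(
  rows=[
    [1,1,-2,0],
    [1,1,-4,0],
    [1,1,-5,0],
    [1,1,-6,0],
    [1,1,-7,0],
    [1,1,-8,0],
    [1,1,-8,0],
  ],
)

```text
time: 28.5
tool_pos: [465.4, 166.7, 119.5]
tcp_rot: [-2.234, 1.563, -2.118]
contact_force: [-2.1, -0.1, 4.5]
grip_width: 12.2
```

Request:
carry_out(
  rows=[
    [0,0,0.5,-5],
    [0,0,0.5,-11],
    [0,0,0.5,-17],
    [0,0,0.5,-23],
    [0,0,0.5,-29],
    [0,0,0.5,-35],
    [0,0,0.5,-41],
    [0,0,0.5,-47],
    [0,0,0.5,-53],
    [0,0,0.5,-59],
    [0,0,0.5,-65],
    [0,0,0.5,-70],
    [0,0,0.5,-75],
    [0,0,0.5,-75],
  ],
)

```text
time: 29.67
tool_pos: [465.4, 166.7, 120.0]
tcp_rot: [-2.236, 1.563, 2.852]
contact_force: [0.6, 0.1, -1.8]
grip_width: 12.8
```

```bash
python3 -c "
from h import *;o=st();print(o['moment'])"
```

```text
t 29.67 tcp [465.4 166.7 120. ] jaw deg -68.5 x [-0.008  0.002 -1.   ] F [ 0.6  0.1 -1.8] w 12.8 q [0.19 0.37 1.71 0.   1.07 1.38]
[-0.04555926 -0.01152566  0.00281003]
```

Request:
carry_out(
  rows=[
    [0,0,0,-3],
    [0,0,0,-6],
    [0,0,0,-9],
    [0,0,0,-11],
    [0,0,0,-11],
  ],
)

```text
time: 30.08
tool_pos: [465.4, 166.7, 120.0]
tcp_rot: [-2.247, 1.563, 2.65]
contact_force: [0.3, -0.5, -2.5]
grip_width: 12.8
```

```bash
python3 -c "
from h import *;o=st();print(o['moment'])"
```

```text
t 30.08 tcp [465.4 166.7 120. ] jaw deg -79.4 x [-0.007  0.004 -1.   ] F [ 0.3 -0.5 -2.5] w 12.8 q [0.19 0.37 1.71 0.01 1.07 1.57]
[-0.0302302   0.02409176 -0.02548961]
```

Request:
carry_out(
  rows=[
    [0,0,0,-2],
    [0,0,0,-4],
    [0,0,0,-4],
  ],
)

```text
time: 30.33
tool_pos: [465.5, 166.9, 120.0]
tcp_rot: [-2.312, 1.563, 2.517]
contact_force: [0.5, 0.3, -2.7]
grip_width: 12.8
```

```bash
python3 -c "
from h import *;o=st();print(o['moment'])"
```

```text
t 30.33 tcp [465.5 166.9 120. ] jaw deg -83.3 x [-0.006  0.005 -1.   ] F [ 0.5  0.3 -2.7] w 12.8 q [0.19 0.37 1.71 0.01 1.07 1.64]
[ 0.24215873 -0.00672209  0.04773214]
```

Request:
carry_out(
  rows=[
    [0,0,0,-1],
    [0,0,0,-2],
    [0,0,0,-2],
  ],
)

```text
time: 30.58
tool_pos: [465.6, 166.9, 120.1]
tcp_rot: [-2.326, 1.563, 2.468]
contact_force: [0.6, 0.6, -2.8]
grip_width: 12.7
```

```bash
python3 -c "
from h import *;o=st();print(o['moment'])"
```

```text
t 30.58 tcp [465.6 166.9 120.1] jaw deg -85.3 x [-0.006  0.005 -1.   ] F [ 0.6  0.6 -2.8] w 12.7 q [0.18 0.37 1.71 0.01 1.07 1.67]
[ 0.28880778 -0.04343922  0.09627394]
```

Request:
carry_out(
  rows=[
    [0,0,0,-1],
    [0,0,0,-2],
    [0,0,0,-2],
  ],
)

```text
time: 30.83
tool_pos: [465.5, 166.9, 120.1]
tcp_rot: [-2.312, 1.563, 2.447]
contact_force: [0.7, -0.3, -3.4]
grip_width: 12.8
```

```bash
python3 -c "
from h import *;o=st();print(o['moment'])"
```

```text
t 30.83 tcp [465.5 166.9 120.1] jaw deg -87.4 x [-0.006  0.005 -1.   ] F [ 0.7 -0.3 -3.4] w 12.8 q [0.18 0.37 1.71 0.01 1.07 1.71]
[0.17395186 0.03909134 0.09689444]
```

Request:
carry_out(
  rows=[
    [0,0,0,-1],
    [0,0,0,-2],
    [0,0,0,-2],
    [0,0,-0.6,-2],
    [0,0,-0.6,-2],
  ],
)

```text
time: 31.25
tool_pos: [465.6, 167.0, 119.7]
tcp_rot: [-2.357, 1.563, 2.366]
contact_force: [-0.8, 0.6, -0.5]
grip_width: 13.0
```

```bash
python3 -c "
from h import *;o=st();print(o['moment'])"
```

```text
t 31.25 tcp [465.6 167.  119.7] jaw deg -89.4 x [-0.006  0.005 -1.   ] F [-0.8  0.6 -0.5] w 13.0 q [0.18 0.37 1.71 0.01 1.07 1.74]
[0.1101775  0.07864658 0.04002948]
```

Request:
carry_out(
  rows=[
    [0,0,0,0],
    [0,0,0,0],
    [0,0,0,0],
    [0,0,0,0],
    [0,0,0,0],
    [0,0,0,0],
    [0,0,0,0],
  ],
  hand=45,
)

```text
time: 31.83
tool_pos: [465.6, 167.0, 119.7]
tcp_rot: [-2.356, 1.563, 2.368]
contact_force: [-0.3, -0.7, 0.3]
grip_width: 45.0
```

Request:
carry_out(
  rows=[
    [0,0,15,0],
    [0,0,40,0],
    [0,0,75,0],
    [-20,0,95,0],
    [-50,0,100,0],
    [-70,-5,100,0],
    [-75,-5,100,0],
    [-75,-5,100,0],
    [-75,-5,100,0],
  ],
)

```text
time: 32.58
tool_pos: [391.4, 162.1, 219.8]
tcp_rot: [-2.489, 1.564, 2.235]
contact_force: [-0.3, -0.3, 0.1]
grip_width: 45.2
```

Run:
```python
from h import *
o=st();im=capture('wrist');save(im,'w11.png');save(capture('top'),'top2.png');save(capture('scene'),'s2.png');W=cam('wrist',o)
l=wood(im,(150,0,350,200))
print('pred handle',proj(W,(465.5,167.5,170)))
for i in range(1,l.max()+1):
    ys,xs=np.where(l==i)
    if len(xs)<300: continue
    r=cv2.minAreaRect(np.c_[xs,ys].astype(np.float32));q=cv2.boxPoints(r);P=np.array([onz(W,p,170) for p in q]);print(r,P.mean(0).round(1),np.linalg.norm(P-np.roll(P,1,0),axis=1).round(1),[np.degrees(np.arctan2(*(P[k]-P[k-1])[1::-1])).round(1) for k in range(4)])
a=cv2.imread('pics/top0.png');b=cv2.imread('pics/top2.png')
d=cv2.absdiff(a,b).max(2)
d[260:]=0;m=(d>50).astype(np.uint8);n,L,s,c=cv2.connectedComponentsWithStats(m)
print([(s[i].tolist()) for i in range(1,n) if s[i,4]>15])
```

```text
t 32.58 tcp [391.4 162.1 219.8] jaw deg -89.4 x [-0.004  0.006 -1.   ] F [-0.3 -0.3  0.1] w 45.2 q [0.21 0.13 1.73 0.01 1.28 1.76]
comp [ 170    0   68   35 1858] [204.6  14.3]
comp [ 239   65   16   82 1169] [246.3 105.1]
comp [ 205  161  145   39 2247] [268.7 176. ]
comp [325 179  25  21 475] [338.1 188.8]
pred handle [245.0801679  107.65348435]
((203.5, 17.0), (34.0, 67.0), 90.0) [531.6 199.5 170. ] [23.2 50.5 23.1 51.9] [np.float64(-3.6), np.float64(-89.6), np.float64(179.8), np.float64(90.4)]
((246.5, 105.5), (81.0, 15.0), 90.0) [466.1 166.3 170. ] [63.9 11.9 63.8 12.8] [np.float64(-0.1), np.float64(-89.5), np.float64(-179.3), np.float64(90.6)]
((276.321533203125, 175.97677612304688), (36.8378791809082, 147.8954315185547), 81.46923065185547) [408.  140.7 170. ] [ 33.4 126.7  32.7 130.9] [np.float64(6.4), np.float64(-80.8), np.float64(-166.2), np.float64(99.5)]
((337.0, 189.0), (20.0, 24.0), 90.0) [397.2  86.1 170. ] [18.3 21.  18.3 21.3] [np.float64(4.3), np.float64(-89.4), np.float64(-174.5), np.float64(90.6)]
[[176, 172, 30, 41, 343], [170, 175, 15, 9, 41], [170, 175, 22, 27, 179], [97, 200, 65, 45, 1155], [110, 207, 7, 7, 19], [208, 218, 24, 26, 306], [315, 226, 9, 9, 62], [42, 228, 31, 32, 390], [19, 234, 15, 26, 285], [68, 236, 26, 24, 195], [0, 239, 19, 21, 313], [40, 241, 5, 19, 31], [98, 247, 3, 13, 27], [119, 247, 4, 13, 38]]
```

```bash
python3 -c "
from h import *;st();print(close_job())"
```

```text
t 32.73 tcp [391.5 162.  219.3] jaw deg -89.4 x [-0.006  0.005 -1.   ] F [-0.1 -0.6 -0.3] w 44.8 q [0.21 0.14 1.73 0.01 1.28 1.76]
the job is handed in; nothing more can be done
None
```

The caddy is assembled and handed in at 32.7 s. The canister is in the base, the lid is on it, and the hood is on the shoulder and turned clockwise to the stop. I did not pull on the hood to test the lock, and I could not view a final picture because the picture limit was used up.

**What the last checks showed:**
- **Lid:** it met the canister rim at exactly the expected height, and a later picture showed it sitting concentric.
- **Hood seating:** it touched the shoulder 45 mm above where it had stood on the worktop, as the sizes predict.
- **Lock:** the turn ran freely until the handle was within 1° of the base's measured 5–7° rib direction. The turning moment then rose to 0.10 N m and held steady through another 2°, which fits the base turning along once the stop is met. The rib alignment itself was not seen.
- **Final position:** after release, the handle measured at (466, 166), pointing along x within about 1°. This assumes its top is at the expected height.
- **Other things:** comparing top views from before and after, changes on the worktop showed only where the hood, base, canister and lid had been. The rest were the arm itself.

**What disagreed:** the first two grasps of the canister closed on nothing. The fingertips end about 31 mm short of the TCP position the robot reports. I measured that from the wrist picture and allowed for it from then on. The canister did not shift.

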